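Clear the balance plate and check-weigh a copper billet

TASK

Check-weigh the copper billet on the beam balance. First, with the beam arrested, sweep all three glass chips off the weighing plate into the grey tray at its open end with the scraper block, not your fingers, and stand the scraper back upright on the bench; then lift the billet out of its rack, set it down on the open bench for a new grip, and lay it gently on the plate, squarely crosswise between the two lips, without dropping it. Let go, swing the arrest lever right over to release the beam, let the loaded plate sink and settle for a moment, then swing the lever fully back so that the beam is arrested level with the billet on it; leave the other things alone.

Things in the scene. Friction and masses are not known exactly. Their poses are not given: they have to be found in the camera images.
- balance: Beam balance fixed to the bench: grey base 130 x 280 x 20 mm, beam 270 mm long on two short posts. Origin: on the bench under the beam's pivot; y runs along the beam to the plate end, x across it. The lever is on its -x side; a brass counterweight (40 mm diameter, top 96 mm high) sits on the beam at y = -108 mm.
- plate (a point): Weighing plate on the beam: centre of its flat top, at y = 130 mm of the balance, 72 mm above the bench when arrested; axes as the balance's. 72 mm across (x), 90 mm long (y); a lip 34 mm high stands along each long side, 66 mm clear between: a channel open at both y ends, the +y end over the tray. Arrested, it bears pressing up to 10 N.
- tray (a point): Grey open tray fixed to the balance's base, under and beyond the plate's outer end: centre of its inner floor, 207 mm along the balance's y, 3 mm above the bench. Inside 144 mm (x) by 134 mm (y), walls 34 mm high, 3 mm thick.
- lever (a joint): Arrest lever: 0 = arrested (starts within 0.05 of it), 1.2 rad = fully released; stops at both. Thin stem, black ball knob of 20 mm diameter centred 85 mm from the hinge, which lies at x = -90, y = -30 mm of the balance, 30 mm high, axis along its x. At 0 it leans 0.6 rad from upright to -y, at 1.2 0.6 rad to +y. Stays where left; 3 to 4 N at the knob moves it.
- lever_knob (a point): Centre of the lever's ball knob; about 100 mm above the bench at either end of the swing, 115 mm half way.
- beam (a joint): Beam tilt: 0 = level, +0.1 rad = plate end fully down (13 mm lower), -0.1 = counterweight end down. Held near 0 while the lever is at 0; the arrest sinks as the lever swings, and the beam is quite free from about 0.9 rad on. Empty it tips to the counterweight, with the billet on it to the plate.
- scraper: Scraper block standing upright on the bench, 130 g: steel foot 26 mm thick (x) by 55 mm wide (y) by 16 mm high, and above it a wooden grip 20 mm thick (x) by 50 mm wide (y) up to 82 mm high. Origin: centre of its underside, z up.
- rack: Small fixed dark steel slot rack, 34 mm long (x), 46 mm wide (y), 40 mm high: two upright walls 10 mm thick, 26 mm apart, along x, over a floor 6 mm high; open above and at both x ends. Origin: centre of its underside on the bench.
- billet: Copper billet 56 mm long (x), 20 mm wide (y), 30 mm high (z), about 300 g (it varies by 15 percent or so). Origin: centre of its underside. It starts in the rack's slot, its ends standing 11 mm out on either side; the rack's walls cover its long sides and the plate's lips would block fingers at its ends.
- chip0: Glass chip lying on the plate, 14 x 12 x 8 mm, 10 g. Origin: centre of its underside (as it starts).
- chip1: Glass chip lying on the plate, 13 x 11 x 9 mm, 10 g. Origin as chip0.
- chip2: Glass chip lying on the plate, 15 x 11 x 8 mm, 10 g. Origin as chip0. The plate's inner 32 mm (-y end) starts clear of chips.
- palette_knife: Bystander: palette knife, 200 mm long along its x, lying beyond the balance. Leave alone.
- jar: Bystander: closed jar, 56 mm diameter, 75 mm high, between the rack and the balance's lever. Leave alone.
- trivet: Bystander: low steel firing trivet, 70 x 50 x 18 mm, on the bench. Leave alone.
Not all that is in view belongs to the job. What is shaped like the billet but red is not meant. What is shaped like the scraper but red is not meant.

How it is judged:
By the outcome, as a careful person would: the job done as asked, in the order asked, and still so for the second after the job is handed in, with the robot touching nothing.
It also fails if it takes over 72 s, if anything falls off the work surface, if the arm or the gripper's body presses on something with over 40 N, if the wrist force passes 120 N, or if a joint passes its speed limit or range.

ROBOT

A 6-joint arm with a two-finger parallel gripper is mounted at the origin on the work surface. World frame = base frame: x ahead of the robot, y to its left, z up, the work surface at z = 0. Lengths are in m, angles in rad, forces in N, time in s.
With the tool pointing down it reaches from about 0.15 to 0.775 m from the base axis. Payload 6.1 kg.
Tool frame: the origin (TCP) lies at the very end of the fingers, on their centre line; the grasp point (between the pads) lies 19 mm behind it; z points along the fingers, y is the line along which they close (so a half turn about z gives the same grasp; the last joint's range is limited). The gripper opens to 85 mm and grips with 20 to 120 N. Pads are 22 mm wide; open, the fingers measure 114 mm over their backs; the gripper's body (76 mm by 85 mm) begins 54 mm behind the grasp point. The pads swing forward as they close: fully open they stand 13 mm farther back than shut.
Start: joints at [-1.247, 0.126, -0.04, 1.405, 0, 1.571], TCP at [0.167, -0.498, 0.231] pointing down, gripper open.
Joint ranges: [-2.72, 2.72], [-0.95, 1.95], [-1.27, 1.35], [-1.78, 2.02], [-1.46, 1.47], [-3.14, 3.14]. Speed limits (rad/s): [2.39, 2.39, 3.01, 3.14, 3.14, 3.14].

INTERFACE

Orientations are given as a unit quaternion [w, x, y, z].
In Python, from cell import robot gives the robot as it stands.
- The arm moves only by the shell command python3 -m pendant 'ROWS' [FORCE]. ROWS is JSON, a list of rows, each a list of 7 numbers: the shift along the tool's x, y, z in mm, then the turn, a rotation vector about the tool's x, y, z in rad, then the finger opening in mm, from 0 to 85.4. In form: [[tx, ty, tz, ax, ay, az, fingers], ...]. A call has 1 to 10 rows; each row is the pose to reach, as a shift and turn from the pose commanded when the call began, along the tool's axes at that moment; what a row does not reach only later rows make up. A row lasts 1/8 s, in which the tool goes at most 62.5 mm and 10.7 degrees, less where a joint would pass 70% of its speed; a pose out of reach is approached as far as the arm can. A call with a gripper value outside its range is refused whole. The fingers move at their own pace and stop on an object; FORCE is the grip in N (left out, the last holds). Time passes only in rows, so rows that repeat a pose let the fingers close. It gives the time, the measured TCP pose, the force, the opening and the grip force at its end, in the units of the state.
- robot.read_state(): the state, without advancing time (a new reading comes with each control period).
- robot.grab_frame(name): name is "scene" or "top" or "wrist"; returns (picture, depth): 400x640x3 uint8, red, green, blue; 400x640 float32, m along the optical axis (not along the pixel's ray), 0 where there is no reading.
- robot.camera_params(name): a dict with "fov_y" (degrees; the focal length in pixels is half the picture's height over the tangent of half this angle, whatever the lens; pixels are square), "cx", "cy" (the principal point, pixels), "dist" ([k1, k2, p1, p2, k3] as OpenCV has them; the pictures are not rectified), "R" (3x3) and "t" (3): a world point X has camera coordinates R X + t. Camera axes: x right, y down, z forward; pixel columns grow to the right and rows downward; lengths in m; the calibration is good to about 2 mm. A picture is of the moment at which its call begins: read the wrist's pose just before it. camera_params takes no time and is no camera call; for the wrist camera it gives the pose at the moment of the call.
- robot.hand_in(): hands the job in; it is judged then, once.
The state is a dict: "t": time; "qpos": joint angles; "qvel": joint speeds; "joint_torque": joint torques, N m; "tcp_pos": TCP position; "ee_rot": TCP orientation; "wrist_force": force on the tool from outside, world axes, zero at the start; "wrist_torque": the same for the moment, N m; "grip_width": finger opening in m; "grasp_force": force on a finger pad.
Only numpy, scipy, OpenCV 4.12 (cv2) and the standard library are available. Lean on these libraries where they do the work, as an engineer would, in place of code of your own. Each camera call takes 0.05 s, during which the arm holds its last target. There are 200 camera calls.

## Working session

There is one attempt and no reset: what is moved stays moved. The work goes in short steps, Python scripts to look and compute and a shell command to move; the robot and the scene stay as the last step left them, time stands still between calls to the robot, and variables do not carry over. Pictures are saved under pics/ and viewed, at most 10 in all, crops included, and the job is handed in when it is done.

```bash
mkdir -p pics; ls; cat > h.py <<'E'
import numpy as np,cv2
from cell import robot
def cam(n):
    c=robot.camera_params(n); f=200/np.tan(np.radians(c["fov_y"])/2)
    return np.array([[f,0,c["cx"]],[0,f,c["cy"]],[0,0,1.]]),np.array(c["dist"],float),np.array(c["R"]),np.array(c["t"])
def ray(n,uv,z,C=None):
    K,d,R,t=C or cam(n)
    p=cv2.undistortPoints(np.array(uv,float).reshape(-1,1,2),K,d).reshape(-1,2)
    D=np.c_[p,np.ones(len(p))]@R; o=-R.T@t
    return o+D*((z-o[2])/D[:,2])[:,None]
def cloud(n,dep,C=None):
    K,d,R,t=C or cam(n)
    v,u=np.mgrid[0:400,0:640]
    p=cv2.undistortPoints(np.c_[u.ravel(),v.ravel()].astype(float).reshape(-1,1,2),K,d).reshape(-1,2)
    P=np.c_[p,np.ones(len(p))]*dep.reshape(-1,1)
    return ((P-t)@R).reshape(400,640,3)
def proj(n,X,C=None):
    K,d,R,t=C or cam(n)
    return cv2.projectPoints(np.array(X,float).reshape(-1,1,3),cv2.Rodrigues(R)[0],t,K,d)[0].reshape(-1,2)
def snap(n,f=None):
    im,dep=robot.grab_frame(n)
    if f: cv2.imwrite(f,im[:,:,::-1])
    return im,dep
E
python3 - <<'E'
from h import *
for n in("scene","top"):
    im,dep=snap(n,f"pics/{n}0.png"); np.savez(n+"0.npz",im=im,dep=dep)
    K,d,R,t=cam(n); print(n,K[0,0],d,-R.T@t,R[2])
print(robot.read_state())
E
```

```text
pics
scene 375.5065357952012 [-0.06310578  0.          0.          0.          0.        ] [ 1.01549183 -0.18213829  0.82561563] [-0.52941206  0.11362832 -0.84072081]
top 514.167317336228 [0.04433324 0.         0.         0.         0.        ] [ 0.46242188 -0.08023835  1.22139815] [ 0.07279996  0.01504301 -0.99723311]
{'t': 0.1, 'qpos': array([-1.24701343e+00,  1.26350621e-01, -4.05023425e-02,  1.40539480e+00,
        8.45398186e-06,  1.57083665e+00]), 'qvel': array([ 3.36635768e-05, -1.95004513e-03,  2.63454323e-03,  1.45024376e-03,
       -6.55548494e-04, -6.37484096e-04]), 'joint_torque': array([-2.45495597e-03, -4.36902952e+01,  3.53606236e+01,  1.37768540e-02,
       -6.01763759e-05,  7.41657146e-06]), 'tcp_pos': array([ 0.16691867, -0.49737635,  0.23059224]), 'ee_rot': array([-7.16908212e-04,  9.86927166e-01,  1.61165265e-01, -1.12817828e-04]), 'wrist_force': array([0.44258181, 0.06154221, 0.07182739]), 'wrist_torque': array([ 0.02354386,  0.02830361, -0.02383674]), 'grasp_force': 0.0, 'grip_width': 0.08530795771452639}
```

View pics/top0.png

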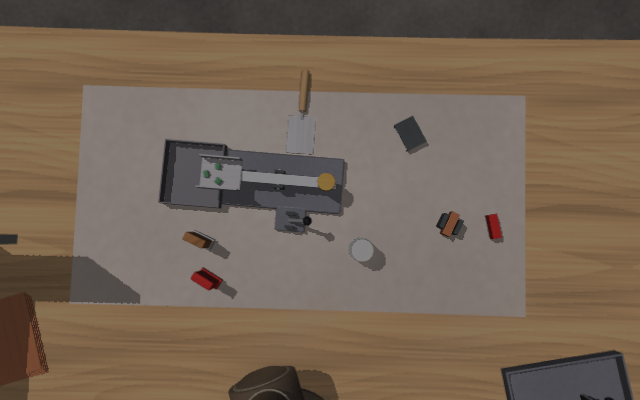

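View pics/scene0.png

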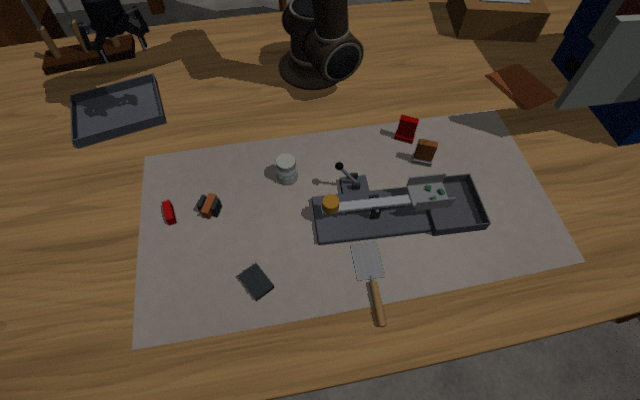

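The balance lies nearly along the world axes (beam from (345,185) to (165,175) in the top view). The wooden scraper is at about (198,240) and the billet in its rack at about (450,224). The knob is at about (307,221) and the jar at (362,250). Next I'll measure with depth and masks.

```bash
python3 - <<'E'
from h import *
D={n:np.load(n+"0.npz") for n in("top","scene")}
for n in D:
    im=D[n]["im"]; C=cam(n); P=cloud(n,D[n]["dep"],C); hsv=cv2.cvtColor(im,cv2.COLOR_RGB2HSV); D[n]=dict(im=im)
    H,S,V=[hsv[:,:,i].astype(int) for i in range(3)]; z=P[:,:,2]; D[n]
    def rep(name,m,b=None):
        m=m&(P[:,:,0]>.1)&(P[:,:,0]<.8)
        k,l,st,ce=cv2.connectedComponentsWithStats(m.astype(np.uint8))
        for i in range(1,k):
            if st[i,4]<15: continue
            q=P[l==i]; r=cv2.minAreaRect((q[:,:2]*1000).astype(np.float32))
            print(n,name,"px",ce[i].round(0),st[i,4],"z",np.percentile(q[:,2]*1000,[5,50,95]).round(0),"rect",[np.round(x,1) for x in r])
    x,y=P[:,:,0],P[:,:,1]
    roi=(x>.25)&(x<.65)&(y>-.6)&(y<.5)
    rep("green",roi&(H>50)&(H<95)&(S>80)&(z>.05))
    rep("orange",roi&(H>4)&(H<25)&(S>110)&(z>.02))
    rep("hi60-80",roi&(z>.062)&(z<.078)&(S<60))
    rep("lips",roi&(z>.095)&(z<.115))
    rep("rackwalls",roi&(z>.03)&(z<.05)&(V<110)&(S<70))
    rep("tray/base",roi&(z>.012)&(z<.025))
    rep("jar",roi&(z>.06)&(V>150)&(S<40))
    rep("knob",roi&(z>.07)&(V<50))
E
```

```text
top green px [218. 166.] 21 z [79. 81. 85.] rect [array([613.1, 179.7]), array([ 7.3, 11.5]), np.float64(86.7)]
top green px [206. 174.] 25 z [76. 81. 86.] rect [array([527.2,  66.2]), array([320.1,  11.9]), np.float64(64.0)]
top green px [218. 181.] 23 z [76. 81. 84.] rect [array([579.6, 178.1]), array([ 9.7, 10.6]), np.float64(59.1)]
top orange px [326. 182.] 247 z [92. 95. 99.] rect [array([534.8, -65.2]), array([145.4,  35.3]), np.float64(1.4)]
top orange px [450. 224.] 234 z [30. 36. 41.] rect [array([ 498.3, -352.4]), array([23.9, 55.3]), np.float64(65.6)]
top orange px [197. 240.] 262 z [41. 81. 85.] rect [array([447.7, 224.8]), array([49.7, 19.1]), np.float64(67.2)]
top hi60-80 px [248. 176.] 1944 z [65. 71. 76.] rect [array([587.4,  87.4]), array([268.2,  68.7]), np.float64(83.2)]
top hi60-80 px [297. 220.] 15 z [63. 69. 76.] rect [array([495.5,  -1.1]), array([10.1,  6.7]), np.float64(88.3)]
top hi60-80 px [362. 250.] 353 z [71. 75. 77.] rect [array([ 434.6, -147.7]), array([47.2, 48.9]), np.float64(37.0)]
top lips px [219. 156.] 88 z [ 99. 106. 109.] rect [array([630.7, 17
[... 5661 characters left out ...]
6.7)]
scene tray/base px [213. 212.] 64 z [12. 19. 24.] rect [array([ 515.3, -341.5]), array([21.3, 53.6]), np.float64(32.7)]
scene tray/base px [171. 219.] 29 z [13. 18. 23.] rect [array([ 513.3, -443.7]), array([14.3, 32.2]), np.float64(66.1)]
scene knob px [408. 123.] 44 z [71. 75. 80.] rect [array([365.7, 198.3]), array([44.3,  6. ]), np.float64(57.7)]
scene knob px [426. 147.] 56 z [71. 75. 80.] rect [array([454.5, 219.8]), array([48. ,  5.7]), np.float64(66.5)]
scene knob px [339. 166.] 47 z [103. 109. 113.] rect [array([498.6, -26.3]), array([17.1, 15.7]), np.float64(77.3)]
scene knob px [325. 209.] 31 z [71. 81. 92.] rect [array([595.8, -77.2]), array([24.2,  4.4]), np.float64(39.9)]
```

```bash
cat > go.py <<'E'
import sys,numpy as np
from scipy.spatial.transform import Rotation as Ro
from cell import robot
# usage: go.py x y z toolyaw  (mm, deg; toolyaw = world heading of tool y), prints tool shift & turn about tool z
s=robot.read_state(); R=Ro.from_quat(np.roll(s["ee_rot"],-1)).as_matrix(); p=s["tcp_pos"]*1000
yaw=np.degrees(np.arctan2(R[1,1],R[0,1]))
print("t%.2f tcp"%s["t"],p.round(1),"yaw %.1f"%yaw,"tilt",R[:2,2].round(3),"w%.1f g%.1f"%(s["grip_width"]*1e3,s["grasp_force"]),"F",s["wrist_force"].round(1),"q6 %.2f"%s["qpos"][5])
for a in sys.argv[1:]:
    v=[float(x) for x in a.split(",")]
    d=(v[3]-yaw+180)%360-180
    c,n=np.cos(np.radians(v[3])),np.sin(np.radians(v[3]))
    T=np.array([[-n,c,0],[c,n,0],[0,0,-1]]).T
    print(a,"shift",(R.T@(np.array(v[:3])-p)).round(1),"turn",Ro.from_matrix(R.T@T).as_rotvec().round(4),"dyaw%.1f"%d)
E
python3 go.py 448,225,160,-23.5 448,225,41,-23.5
```

```text
t0.10 tcp [ 166.9 -497.4  230.6] yaw -71.5 tilt [-0.     0.001] w85.3 g0.0 F [0.4 0.1 0.1] q6 1.57
448,225,160,-23.5 shift [ 496.3 -595.3   71.5] turn [-1.400e-03 -6.000e-04 -8.369e-01] dyaw48.0
448,225,41,-23.5 shift [ 496.3 -595.2  190.5] turn [-1.400e-03 -6.000e-04 -8.369e-01] dyaw48.0
```

```bash
python3 -m pendant '[[496,-595,71,0,0,-0.837,60],[496,-595,71,0,0,-0.837,60],[496,-595,71,0,0,-0.837,60],[496,-595,71,0,0,-0.837,60],[496,-595,71,0,0,-0.837,60],[496,-595,71,0,0,-0.837,60],[496,-595,71,0,0,-0.837,60],[496,-595,71,0,0,-0.837,60],[496,-595,71,0,0,-0.837,60],[496,-595,71,0,0,-0.837,60]]'; python3 go.py 448,225,160,-23.5 448,225,41,-23.5
```

```text
t: 1.35
tcp_pos: [0.3929, 0.0845, 0.174]
ee_rot: [0.0, 0.836, 0.549, 0.0]
wrist_force: [1.0, -0.8, -0.8]
grip_width: 0.0602
grasp_force: 0.0
t1.35 tcp [392.9  84.5 174. ] yaw -23.5 tilt [ 0.001 -0.   ] w60.2 g0.0 F [ 1.  -0.8 -0.8] q6 2.19
448,225,160,-23.5 shift [150.8  -5.4  14.1] turn [ 0.0006 -0.0001  0.0008] dyaw-0.0
448,225,41,-23.5 shift [150.8  -5.4 133.1] turn [ 0.0006 -0.0001  0.0008] dyaw-0.0
```

```bash
python3 -m pendant '[[151,-5,14,0,0,0,60],[151,-5,14,0,0,0,60],[151,-5,14,0,0,0,60],[151,-5,14,0,0,0,60]]' >/dev/null; python3 go.py 448,225,160,-23.5 448,225,41,-23.5; python3 -c "
from h import *
snap('wrist','pics/w1.png');print(proj('wrist',[[.448,.225,.082]]))"
```

```text
t1.85 tcp [448.2 223.6 159.3] yaw -23.4 tilt [-0.002 -0.001] w60.0 g0.0 F [-0.8  0.2 -0.2] q6 2.44
448,225,160,-23.5 shift [ 1.2 -0.7 -0.7] turn [-0.0012  0.0018  0.0023] dyaw-0.1
448,225,41,-23.5 shift [  1.4  -0.6 118.3] turn [-0.0012  0.0018  0.0023] dyaw-0.1
[[315.81704002 200.54896666]]
```

View pics/w1.png

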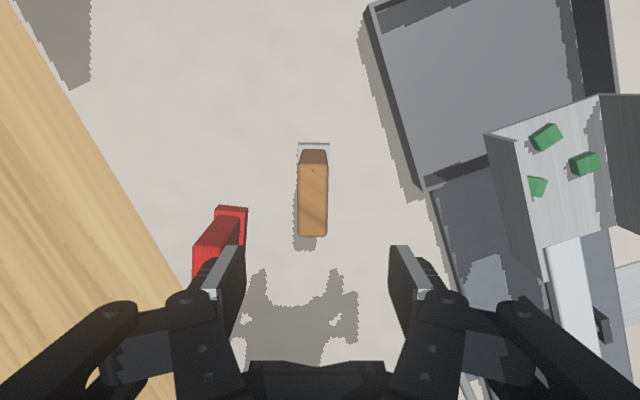

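The scraper's wooden top is centred at (313,201), matching the prediction of (316,200), and the fingers straddle it. The red decoy is clear on the left at about (220,240).

```bash
python3 -m pendant '[[1,-1,55,0,0,0,60],[1,-1,100,0,0,0,60],[1,-1,118,0,0,0,60],[1,-1,118,0,0,0,0],[1,-1,118,0,0,0,0],[1,-1,118,0,0,0,0],[1,-1,118,0,0,0,0],[1,-1,118,0,0,0,0]]' 40; python3 go.py
```

```text
t: 2.9
tcp_pos: [0.4486, 0.2242, 0.0435]
ee_rot: [0.001, 0.836, 0.548, 0.001]
wrist_force: [-0.2, -1.4, 6.4]
grip_width: 0.0199
grasp_force: 42.8
t2.90 tcp [448.6 224.2  43.5] yaw -23.5 tilt [0.002 0.   ] w19.9 g42.8 F [-0.2 -1.4  6.4] q6 2.44
```

```bash
python3 go.py 595.4,145.6,170,86.8; python3 -m pendant '[[0,0,-60,0,0,0,0],[0,0,-137,0,0,0,0],[0,0,-137,0,0,0,0]]' 60 >/dev/null; python3 go.py 595.4,145.6,180,86.8
```

```text
t2.90 tcp [448.6 224.2  43.5] yaw -23.5 tilt [0.002 0.   ] w19.9 g42.8 F [-0.2 -1.4  6.4] q6 2.44
595.4,145.6,170,86.8 shift [ -13.4  166.2 -126.2] turn [ 2.1000e-03  1.2000e-03 -1.9251e+00] dyaw110.3
t3.27 tcp [449.6 225.2 183.8] yaw -23.5 tilt [0.006 0.003] w19.1 g59.3 F [ 0.3 -0.8 -1.4] q6 2.44
595.4,145.6,180,86.8 shift [-14.9 165.4   4.5] turn [ 8.4000e-03  6.0000e-04 -1.9246e+00] dyaw110.3
```

```bash
python3 -m pendant '[[-15,165,0,0,0,-1.925,0],[-15,165,0,0,0,-1.925,0],[-15,165,0,0,0,-1.925,0],[-15,165,0,0,0,-1.925,0],[-15,165,0,0,0,-1.925,0],[-15,165,0,0,0,-1.925,0],[-15,165,0,0,0,-1.925,0],[-15,165,0,0,0,-1.925,0],[-15,165,0,0,0,-1.925,0],[-15,165,0,0,0,-1.925,0]]' >/dev/null; python3 -m pendant '[[0,0,0,0,0,0,0]]' >/dev/null;python3 go.py 595.4,145.6,180,86.8;python3 -c "
from h import *
snap('wrist','pics/w2.png')"
```

```text
t4.65 tcp [592.8 144.6 178.1] yaw 83.5 tilt [-0.002 -0.   ] w19.3 g59.5 F [-0.  0. -1.] q6 0.35
595.4,145.6,180,86.8 shift [-2.5  1.3 -1.9] turn [-0.0005 -0.0017 -0.0572] dyaw3.3
```

View pics/w2.png

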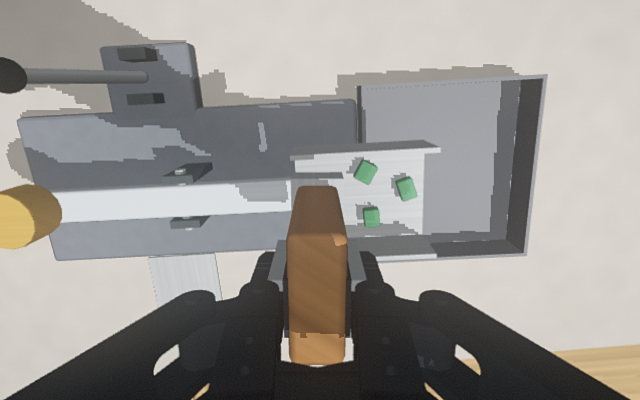

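The scraper is upright in the fingers. The plate channel with three chips is at (365,172), (406,188) and (371,216), and its inner end is clear. I'll correct the pose and measure the lips with the wrist depth.

```bash
python3 -m pendant '[[-2.5,1.3,0,0,0,-0.057,0],[-2.5,1.3,0,0,0,-0.057,0]]' >/dev/null;python3 go.py; python3 - <<'E'
from h import *
im,dep=snap('wrist'); P=cloud('wrist',dep)*1000; hsv=cv2.cvtColor(im,cv2.COLOR_RGB2HSV)
u=np.array([.056,.9984]);v=np.array([.9984,-.056]);c=np.array([597,174.5])
x=(P[:,:,:2]-c)@v; y=(P[:,:,:2]-c)@u; z=P[:,:,2]
g=(np.abs(x)<50)&(abs(y)<60)
for n,m in(("lipA",g&(x<0)&(z>100)&(z<112)&(dep>.1)&(y>10)),("lipB",g&(x>0)&(z>100)&(z<112)&(y>10)),("floor",g&(z>66)&(z<77)&(y>0)),("grn",g&(hsv[:,:,0]>50)&(hsv[:,:,0]<95)&(hsv[:,:,1]>80))):
    if m.sum()>5: print(n,m.sum(),"x",np.percentile(x[m],[2,50,98]).round(1),"y",np.percentile(y[m],[2,50,98]).round(1),"z",np.median(z[m]).round(1), "slope",np.degrees(np.polyfit(y[m],x[m],1)[0]).round(1))
    else: print(n,m.sum())
E
```

```text
t4.95 tcp [595.7 145.7 178.8] yaw 86.7 tilt [-0.001 -0.   ] w19.3 g59.5 F [-0.  -0.5 -0.5] q6 0.30
lipA 415 x [-37.3 -36.1 -34.2] y [10.8 27.7 44.1] z 107.8 slope -0.1
lipB 514 x [31.3 32.  34.8] y [10.8 28.  44.1] z 107.2 slope 0.4
floor 4236 x [-37.1   1.7  31.6] y [ 1.  23.7 44.4] z 74.2 slope -0.2
grn 444 x [-25.3 -11.   19.4] y [-2.1  4.7 29.9] z 82.2 slope 9.7
```

```bash
python3 -m pendant '[[0.7,0,40,0,0,0,0],[0.7,0,57,0,0,0,0],[0.7,0,61.5,0,0,0,0],[0.7,0,61.5,0,0,0,0]]' 60 >/dev/null;python3 go.py
```

```text
t5.50 tcp [595.3 145.7 118.3] yaw 86.9 tilt [0. 0.] w19.5 g59.6 F [-0.4 -0.  -1.5] q6 0.29
```

```bash
python3 -m pendant '[[0,0,1.5,0,0,0,0],[0,8,1.5,0,0,0,0],[0,18,1.5,0,0,0,0],[0,28,1.5,0,0,0,0],[0,38,1.5,0,0,0,0],[0,48,1.5,0,0,0,0],[0,58,1.5,0,0,0,0],[0,68,1.5,0,0,0,0],[0,78,1.5,0,0,0,0],[0,88,1.5,0,0,0,0]]' ;python3 go.py;  python3 -m pendant '[[0,4,0,0,0,0,0],[0,4,0,0,0,0,0]]' >/dev/null; python3 -c "
from h import *
snap('wrist','pics/w3.png')"
```

```text
t: 6.75
tcp_pos: [0.5999, 0.2342, 0.1162]
ee_rot: [-0.0, 0.027, 1.0, 0.0]
wrist_force: [0.1, -0.6, -2.0]
grip_width: 0.0194
grasp_force: 59.7
t6.75 tcp [599.9 234.2 116.2] yaw 86.9 tilt [-0.  0.] w19.4 g59.7 F [ 0.1 -0.6 -2. ] q6 0.43
```

View pics/w3.png

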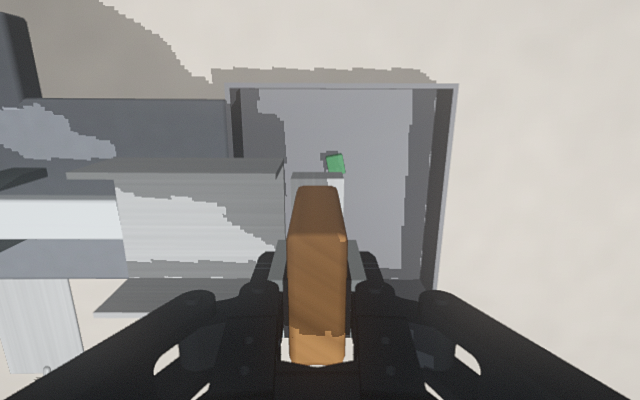

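The plate is empty where visible, and one chip is in the tray at (335,162); the scraper hides the others. I'll lift, move to the bench and check from the top view.

```bash
python3 go.py 445,228,160,86.9; python3 -m pendant '[[0,0,-50,0,0,0,0],[60,0,-50,0,0,0,0],[120,-15,-50,0,0,0,0],[155,-15,-50,0,0,0,0],[155,-15,-50,0,0,0,0],[155,-15,-20,0,0,0,0],[155,-15,-20,0,0,0,0]]' >/dev/null; python3 go.py 445,228,45,86.9; python3 - <<'E'
from h import *
for n in("top","scene"):
    im,dep=snap(n); P=cloud(n,dep)*1000; hsv=cv2.cvtColor(im,cv2.COLOR_RGB2HSV)
    m=(hsv[:,:,0]>50)&(hsv[:,:,0]<95)&(hsv[:,:,1]>80)
    k,l,st,ce=cv2.connectedComponentsWithStats(m.astype(np.uint8))
    for i in range(1,k):
        if st[i,4]>5: print(n,ce[i].round(),st[i,4],np.median(P[l==i],0).round(0))
    crop=cv2.resize(im[130:260,140:340] if n=="top" else im[110:250,310:510],None,fx=3,fy=3)
    cv2.imwrite(f"pics/{n}1.png",crop[:,:,::-1])
E
```

```text
t7.05 tcp [600.  237.5 116.1] yaw 86.9 tilt [-0. -0.] w19.6 g59.7 F [-0.2  0.4 -0.8] q6 0.43
445,228,160,86.9 shift [154.3 -17.9 -43.9] turn [-0.0002 -0.0002  0.    ] dyaw-0.0
t7.92 tcp [444.1 230.2 134.6] yaw 86.9 tilt [-0.003 -0.002] w19.3 g59.5 F [ 0.5 -0.  -0.9] q6 0.53
445,228,45,86.9 shift [-1.3 -2.  89.6] turn [-0.0018 -0.0028 -0.0006] dyaw0.0
top [195. 167.] 19 [617. 248.  11.]
top [195. 175.] 22 [599. 248.  10.]
top [194. 183.] 23 [580. 249.  11.]
scene [285.  35.] 6 [ 50. -89. 163.]
scene [281.  36.] 9 [ 33. -99. 151.]
scene [290.  36.] 6 [ 69. -76. 174.]
scene [342.  37.] 8 [ 24.  87. 120.]
scene [573.  61.] 9 [188. 835.  77.]
scene [568.  66.] 10 [182. 835.  51.]
scene [439.  79.] 12 [448. 193. 296.]
scene [463.  94.] 6 [481. 242. 277.]
scene [445.  96.] 7 [472. 206. 268.]
scene [451. 104.] 12 [462. 236. 229.]
scene [430. 120.] 6 [451. 206. 169.]
scene [452. 210.] 33 [616. 248.  12.]
```

View pics/scene1.png

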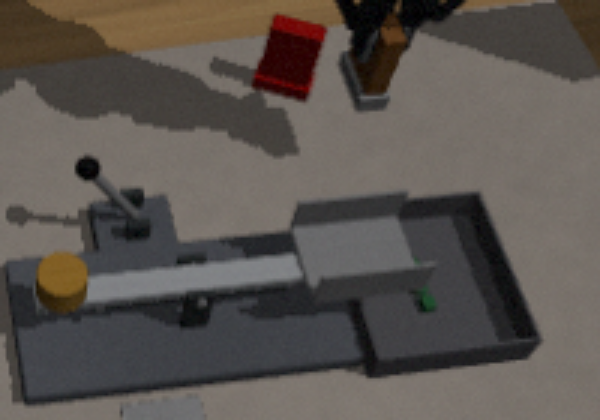

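All three chips are in the tray: the top view has them at (195,167), (195,175) and (194,183), at floor height. The plate is empty. Next I'll lower the scraper.

```bash
python3 -m pendant '[[0,0,50,0,0,0,0],[0,0,78,0,0,0,0],[0,0,86,0,0,0,0],[0,0,89,0,0,0,0],[0,0,91,0,0,0,0],[0,0,91,0,0,0,0]]' ; python3 go.py
```

```text
t: 8.78
tcp_pos: [0.4451, 0.2312, 0.0462]
ee_rot: [0.001, 0.027, 1.0, 0.0]
wrist_force: [0.1, -0.6, -1.3]
grip_width: 0.0195
grasp_force: 59.6
t8.78 tcp [445.1 231.2  46.2] yaw 86.9 tilt [0.001 0.001] w19.5 g59.6 F [ 0.1 -0.6 -1.3] q6 0.53
```

```bash
python3 -m pendant '[[0,0,1,0,0,0,0],[0,0,2,0,0,0,0],[0,0,3,0,0,0,0],[0,0,3.5,0,0,0,0],[0,0,3.5,0,0,0,0]]' ; python3 go.py
```

```text
t: 9.4
tcp_pos: [0.4447, 0.2311, 0.0435]
ee_rot: [0.001, 0.027, 1.0, 0.0]
wrist_force: [-5.1, -2.4, 11.4]
grip_width: 0.0191
grasp_force: 61.6
t9.40 tcp [444.7 231.1  43.5] yaw 86.9 tilt [0.001 0.001] w19.1 g61.6 F [-5.1 -2.4 11.4] q6 0.53
```

```bash
python3 -m pendant '[[0,0,0,0,0,0,55],[0,0,0,0,0,0,55],[0,0,-1,0,0,0,55],[0,0,-40,0,0,0,55],[0,0,-100,0,0,0,55],[0,0,-130,0,0,0,55],[0,0,-130,0,0,0,55]]' >/dev/null ; python3 go.py 499,-351.7,120,155.5; python3 -c "
from h import *
snap('wrist','pics/w4.png')
im,dep=snap('top');P=cloud('top',dep)*1000
m=(abs(P[:,:,0]-445)<45)&(abs(P[:,:,1]-231)<45)&(P[:,:,2]>8)&(P[:,:,2]<100);q=P[m];t=q[q[:,2]>75]
print(len(t),t.mean(0) if len(t) else 0,q.min(0),q.max(0))"
```

```text
t10.28 tcp [445.9 231.6 174.4] yaw 86.9 tilt [0.004 0.002] w54.7 g0.0 F [0.1 0.2 0.3] q6 0.53
499,-351.7,120,155.5 shift [ -84.3 -579.7   53.3] turn [-4.0000e-04  5.3000e-03 -1.1974e+00] dyaw68.6
83 [450.59979817 229.96630038  81.11128356] [407.30328641 216.1477152    8.12107541] [471.0758655  256.1812601   86.35332401]
```

View pics/w4.png

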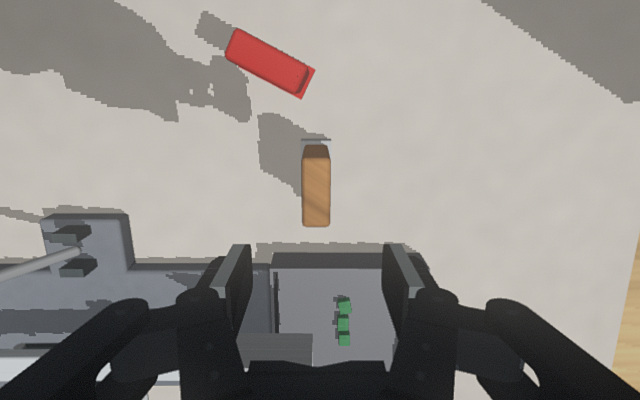

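The scraper stands upright at (316,185), and all three chips lie in the tray at about (345,320). On to the billet.

```bash
python3 -m pendant '[[-84,-580,0,0,0,-1.197,85],[-84,-580,0,0,0,-1.197,85],[-84,-580,0,0,0,-1.197,85],[-84,-580,0,0,0,-1.197,85],[-84,-580,0,0,0,-1.197,85],[-84,-580,0,0,0,-1.197,85],[-84,-580,0,0,0,-1.197,85],[-84,-580,0,0,0,-1.197,85],[-84,-580,0,0,0,-1.197,85],[-84,-580,0,0,0,-1.197,85]]' >/dev/null ; python3 go.py 499,-351.7,120,155.5
```

```text
t11.62 tcp [ 494.8 -337.5  169.7] yaw 155.5 tilt [-0.002  0.002] w84.8 g0.0 F [1.  0.5 0.1] q6 -1.74
499,-351.7,120,155.5 shift [11.2 -9.9 49.6] turn [ 0.0028  0.0007 -0.0005] dyaw0.0
```

```bash
python3 -m pendant '[[11,-10,35,0,0,0,85],[11,-10,50,0,0,0,85],[11,-10,50,0,0,0,85]]' >/dev/null ; python3 go.py 499,-351.7,120,155.5; python3 - <<'E'
from h import *
im,dep=snap('wrist'); P=cloud('wrist',dep)*1000; hsv=cv2.cvtColor(im,cv2.COLOR_RGB2HSV)
m=(hsv[:,:,0]>4)&(hsv[:,:,0]<25)&(hsv[:,:,1]>110)&(P[:,:,2]>31)&(P[:,:,2]<42)&(abs(P[:,:,0]-499)<60)&(abs(P[:,:,1]+351)<60)
q=P[m]; print(m.sum(),cv2.minAreaRect(q[:,:2].astype(np.float32)),np.median(q[:,2]))
E
```

```text
t12.00 tcp [ 498.8 -348.3  119.4] yaw 155.5 tilt [-0.004  0.003] w85.0 g0.0 F [-0.5 -1.   0.1] q6 -1.75
499,-351.7,120,155.5 shift [ 3.  -1.6 -0.6] turn [0.005  0.0012 0.0003] dyaw-0.0
2369 ((499.0887451171875, -350.9761962890625), (20.086572647094727, 55.19609069824219), 66.68212127685547) 38.673512359813444
```

```bash
python3 -m pendant '[[2.6,-1.5,50,0,0,-0.005,85],[2.6,-1.5,90,0,0,-0.005,85],[2.6,-1.5,110,0,0,-0.005,85],[2.6,-1.5,110,0,0,-0.005,70],[2.6,-1.5,110,0,0,-0.005,40],[2.6,-1.5,110,0,0,-0.005,40],[2.6,-1.5,110,0,0,-0.005,40],[2.6,-1.5,110,0,0,-0.005,40]]' 40; python3 go.py 420,-255,80,176.8
```

```text
t: 13.05
tcp_pos: [0.5016, -0.3533, 0.014]
ee_rot: [0.001, -0.543, 0.84, -0.001]
wrist_force: [0.1, 3.2, 6.7]
grip_width: 0.0551
grasp_force: 44.4
t13.05 tcp [ 501.6 -353.3   14. ] yaw 155.8 tilt [ 0.003 -0.001] w55.1 g44.4 F [0.1 3.2 6.7] q6 -1.76
420,-255,80,176.8 shift [-56.2 114.5 -66.4] turn [-3.200e-03 -3.000e-04 -3.668e-01] dyaw21.0
```

```bash
python3 -m pendant '[[0,0,-20,0,0,0,40],[0,0,-50,0,0,0,40],[0,0,-80,0,0,0,40],[0,0,-80,0,0,0,40]]' 50; python3 go.py 420,-255,80,176.8
```

```text
t: 13.55
tcp_pos: [0.502, -0.3542, 0.0946]
ee_rot: [0.001, -0.543, 0.84, -0.003]
wrist_force: [0.3, -0.2, -3.0]
grip_width: 0.0547
grasp_force: 55.5
t13.55 tcp [ 502.  -354.2   94.6] yaw 155.8 tilt [ 0.005 -0.003] w54.7 g55.5 F [ 0.3 -0.2 -3. ] q6 -1.76
420,-255,80,176.8 shift [-56.8 115.6  13.9] turn [-0.0053 -0.0021 -0.3672] dyaw21.0
```

```bash
python3 -m pendant '[[-28,57,0,-0.003,-0.001,-0.183,40],[-57,115,0,-0.005,-0.002,-0.367,40],[-57,115,30,-0.005,-0.002,-0.367,40],[-57,115,60,-0.005,-0.002,-0.367,40],[-57,115,76,-0.005,-0.002,-0.367,40],[-57,115,80,-0.005,-0.002,-0.367,40],[-57,115,82,-0.005,-0.002,-0.367,40],[-57,115,82,-0.005,-0.002,-0.367,40]]'; python3 go.py
```

```text
t: 14.55
tcp_pos: [0.4196, -0.2542, 0.0104]
ee_rot: [-0.0, -0.687, 0.727, 0.002]
wrist_force: [-0.1, 0.2, -3.1]
grip_width: 0.0551
grasp_force: 55.3
t14.55 tcp [ 419.6 -254.2   10.4] yaw 176.8 tilt [-0.003  0.003] w55.1 g55.3 F [-0.1  0.2 -3.1] q6 -2.06
```

```bash
python3 -m pendant '[[0,0,1,0,0,0,40],[0,0,2,0,0,0,40],[0,0,3,0,0,0,40],[0,0,3.5,0,0,0,40]]'; python3 go.py
```

```text
t: 15.05
tcp_pos: [0.4193, -0.254, 0.008]
ee_rot: [-0.0, -0.687, 0.727, 0.002]
wrist_force: [-6.3, 3.4, 15.1]
grip_width: 0.0547
grasp_force: 57.6
t15.05 tcp [ 419.3 -254.     8. ] yaw 176.8 tilt [-0.003  0.002] w54.7 g57.6 F [-6.3  3.4 15.1] q6 -2.06
```

```bash
python3 -m pendant '[[0,0,-1,0,0,0,40],[0,0,-1,0,0,0,85],[0,0,-1,0,0,0,85],[0,0,-2,0,0,0,85],[0,0,-50,0,0,0,85],[0,0,-100,0,0,0,85],[0,0,-110,0,0,0,85],[0,0,-110,0,0,0,85]]'>/dev/null; python3 - <<'E'
from h import *
im,dep=snap('wrist'); P=cloud('wrist',dep)*1000; hsv=cv2.cvtColor(im,cv2.COLOR_RGB2HSV)
m=(hsv[:,:,0]>4)&(hsv[:,:,0]<25)&(hsv[:,:,1]>110)&(P[:,:,2]>26)&(P[:,:,2]<37)&(abs(P[:,:,0]-420)<60)&(abs(P[:,:,1]+255)<60)
q=P[m]; print(m.sum(),cv2.minAreaRect(q[:,:2].astype(np.float32)),np.median(q[:,2]))
E
python3 go.py 419.5,-254,110,86.8
```

```text
2211 ((417.8878479003906, -253.1400909423828), (18.890901565551758, 55.05085372924805), 86.75938415527344) 29.835576560439257
t16.10 tcp [ 419.1 -254.   115.5] yaw 176.8 tilt [-0.005  0.003] w84.8 g0.0 F [-0.3 -0.1 -0.4] q6 -2.06
419.5,-254,110,86.8 shift [ 0.  -0.4  5.5] turn [ 6.6000e-03 -1.5000e-03  1.5707e+00] dyaw-90.0
```

```bash
python3 -m pendant '[[0,0,0,0.006,0,1.571,50],[0,0,0,0.006,0,1.571,50],[0,0,0,0.006,0,1.571,50],[0,0,0,0.006,0,1.571,50],[0,0,0,0.006,0,1.571,50],[0,0,0,0.006,0,1.571,50],[0,0,0,0.006,0,1.571,50],[0,0,0,0.006,0,1.571,50],[0,0,0,0.006,0,1.571,50],[0,0,0,0.006,0,1.571,50]]'>/dev/null; python3 go.py 418.8,-253.7,110,86.8
```

```text
t17.35 tcp [ 418.5 -253.6  114.4] yaw 86.8 tilt [-0.003  0.001] w49.8 g0.0 F [-0.  -0.2 -0.8] q6 -0.49
418.8,-253.7,110,86.8 shift [-0.3 -0.1  4.4] turn [ 0.0005 -0.0035  0.0005] dyaw-0.0
```

```bash
python3 -m pendant '[[0,0,50,0,-0.003,0,50],[0,0,90,0,-0.003,0,50],[0,0,108,0,-0.003,0,50],[0,0,108,0,-0.003,0,50],[0,0,108,0,-0.003,0,5],[0,0,108,0,-0.003,0,5],[0,0,108,0,-0.003,0,5],[0,0,108,0,-0.003,0,5]]' 40; python3 go.py
```

```text
t: 18.35
tcp_pos: [0.4201, -0.2546, 0.0093]
ee_rot: [0.002, 0.028, 1.0, -0.001]
wrist_force: [-0.6, 0.4, 6.2]
grip_width: 0.0195
grasp_force: 40.1
t18.35 tcp [ 420.1 -254.6    9.3] yaw 86.8 tilt [ 0.004 -0.002] w19.5 g40.1 F [-0.6  0.4  6.2] q6 -0.49
```

```bash
python3 -m pendant '[[0,0,-40,0,0,0,5],[0,0,-100,0,0,0,5],[0,0,-150,0,0,0,5],[0,0,-150,0,0,0,5]]' 50 >/dev/null; python3 go.py 597.3,174.5,157,86.8; python3 - <<'E'
from h import *
im,dep=snap('wrist'); P=cloud('wrist',dep)*1000; hsv=cv2.cvtColor(im,cv2.COLOR_RGB2HSV)
m=(hsv[:,:,0]>4)&(hsv[:,:,0]<25)&(hsv[:,:,1]>110)&(P[:,:,2]>145)&(P[:,:,2]<190)&(abs(P[:,:,0]-420)<60)&(abs(P[:,:,1]+255)<60)
q=P[m]; print(m.sum(),q.min(0),q.max(0),np.median(q,0))
E
```

```text
t18.85 tcp [ 420.9 -255.3  162.3] yaw 86.8 tilt [ 0.008 -0.005] w19.0 g49.7 F [ 0.  -0.9 -3.5] q6 -0.49
597.3,174.5,157,86.8 shift [-151.9  439.1    4.6] turn [-0.0046  0.0087 -0.0003] dyaw0.0
6153 [ 390.54031073 -265.60962327  178.9630049 ] [ 446.74642957 -244.07511695  187.8320626 ] [ 417.85670975 -254.56259717  181.07707353]
```

```bash
python3 -m pendant '[[-60,160,0,0,0,0,5],[-100,290,0,0,0,0,5],[-152,439,0,-0.005,0.009,0,5],[-152,439,0,-0.005,0.009,0,5],[-152,439,0,-0.005,0.009,0,5],[-152,439,0,-0.005,0.009,0,5],[-152,439,0,-0.005,0.009,0,5],[-152,439,0,-0.005,0.009,0,5],[-152,439,0,-0.005,0.009,0,5],[-152,439,0,-0.005,0.009,0,5]]' >/dev/null; python3 go.py 598,174.5,120,86.8; python3 - <<'E'
from h import *
for n in("top","scene"):
    im,dep=snap(n); P=cloud(n,dep)*1000
    u=np.array([.056,.9984]);v=np.array([.9984,-.056]);c=np.array([596.5,174.5])
    x=(P[:,:,:2]-c)@v; y=(P[:,:,:2]-c)@u; z=P[:,:,2]
    g=(abs(y)<45)&(abs(x)<50)&(z>100)&(z<111)
    for m in(g&(x<0),g&(x>0)): print(n,m.sum(),np.percentile(x[m],[5,50,95]).round(1) if m.sum() else 0)
im,dep=snap('wrist'); P=cloud('wrist',dep)*1000; hsv=cv2.cvtColor(im,cv2.COLOR_RGB2HSV)
x=(P[:,:,:2]-c)@v; y=(P[:,:,:2]-c)@u; z=P[:,:,2]
m=(hsv[:,:,0]>4)&(hsv[:,:,0]<25)&(hsv[:,:,1]>110)&(z>145)&(z<190)
print("billet",x[m].min(),x[m].max(),y[m].min(),y[m].max())
g=(abs(y)<45)&(abs(x)<50)&(z>100)&(z<112)
for m in(g&(x<0),g&(x>0)): print("w",m.sum(),np.percentile(x[m],[5,50,95]).round(1) if m.sum() else 0)
E
```

```text
t20.15 tcp [594.4 175.  156.2] yaw 86.8 tilt [-0.01   0.003] w18.9 g50.0 F [ 0.9 -1.4 -3. ] q6 0.34
598,174.5,120,86.8 shift [-4.  -0.4 36.1] turn [ 0.0025 -0.0099 -0.0003] dyaw0.0
top 63 [-36.1 -34.7 -33.2]
top 40 [32.6 34.  35.9]
scene 55 [-36.  -32.7 -31.2]
scene 93 [32.7 34.9 36.2]
billet -30.79579567555104 25.016994849275314 -10.128022908504567 9.386223368893623
w 1289 [-36.6 -35.7 -33.8]
w 231 [32.1 32.7 35. ]
```

```bash
python3 -m pendant '[[-2.2,0,0,0.002,-0.009,0,5],[-2.2,0,15,0.002,-0.009,0,5],[-2.2,0,30,0.002,-0.009,0,5],[-2.2,0,45,0.002,-0.009,0,5],[-2.2,0,60,0.002,-0.009,0,5],[-2.2,0,68,0.002,-0.009,0,5],[-2.2,0,70,0.002,-0.009,0,5],[-2.2,0,70,0.002,-0.009,0,5]]' ; python3 go.py
```

```text
t: 21.3
tcp_pos: [0.5974, 0.1759, 0.0884]
ee_rot: [0.001, 0.028, 1.0, 0.001]
wrist_force: [0.3, 0.2, -2.2]
grip_width: 0.019
grasp_force: 50.0
t21.30 tcp [597.4 175.9  88.4] yaw 86.8 tilt [0.003 0.002] w19.0 g50.0 F [ 0.3  0.2 -2.2] q6 0.34
```

```bash
python3 -m pendant '[[0,-1,2,0,0,0,5],[0,-1,4,0,0,0,5],[0,-1,5,0,0,0,5],[0,-1,6,0,0,0,5],[0,-1,6,0,0,0,5]]' ; python3 -m pendant '[[0,0,0.5,0,0,0,5],[0,0,0.5,0,0,0,5]]'|grep -E 'tcp|force'; python3 -m pendant '[[0,0,0.5,0,0,0,5],[0,0,0.5,0,0,0,5]]'|grep -E 'tcp|force'; python3 go.py
```

```text
t: 21.92
tcp_pos: [0.5971, 0.1749, 0.0823]
ee_rot: [0.001, 0.028, 1.0, 0.001]
wrist_force: [-0.3, -0.3, -1.4]
grip_width: 0.0184
grasp_force: 50.1
tcp_pos: [0.5971, 0.1749, 0.0818]
wrist_force: [-0.2, -0.3, -0.7]
grasp_force: 50.1
tcp_pos: [0.5972, 0.175, 0.0812]
wrist_force: [-1.1, 1.3, -1.1]
grasp_force: 50.1
t22.43 tcp [597.2 175.   81.2] yaw 86.8 tilt [0.002 0.002] w19.0 g50.1 F [-1.1  1.3 -1.1] q6 0.34
```

```bash
python3 -m pendant '[[0,0,0.4,0,0,0,5],[0,0,0.4,0,0,0,5]]'|grep -E 'tcp|wrist'; python3 - <<'E'
from h import *
im,dep=snap('scene','pics/s2f.png'); cv2.imwrite('pics/s2.png',cv2.resize(im[140:240,380:500],None,fx=5,fy=5,interpolation=cv2.INTER_CUBIC)[:,:,::-1])
F=[]
for i in range(4): robot.grab_frame('top'); F.append(robot.read_state()["wrist_force"])
print(np.mean(F,0))
E
```

```text
tcp_pos: [0.5972, 0.175, 0.0808]
wrist_force: [-1.4, 0.8, -1.4]
[-0.24806851  0.28565026 -1.41990362]
```

View pics/s2.png

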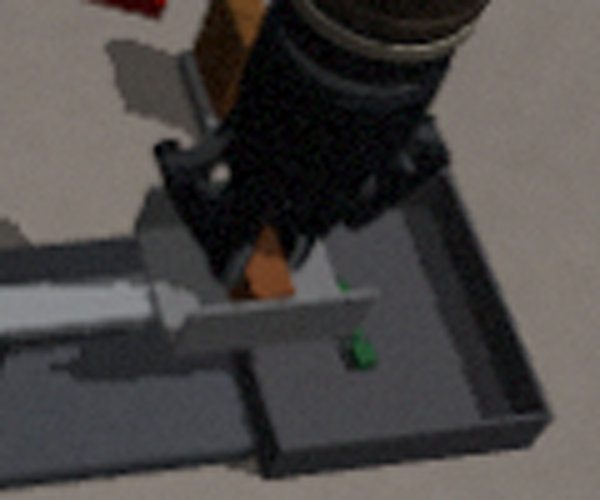

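The billet sits in the channel between the lips at about (265,275) in the crop. The force shows part of its weight is already carried, so I'll press on in small steps.

```bash
for i in 1 2; do python3 -m pendant '[[0,0,0.3,0,0,0,5],[0,0,0.3,0,0,0,5]]'|grep -E 'tcp|wrist';python3 - <<'E'
from h import *
F=[]
for i in range(3): robot.grab_frame('top'); F.append(robot.read_state()["wrist_force"])
print(np.mean(F,0).round(2))
E
done
```

```text
tcp_pos: [0.5972, 0.175, 0.0806]
wrist_force: [-0.0, 1.0, 0.2]
[-0.77  0.83  0.2 ]
tcp_pos: [0.5972, 0.1749, 0.0804]
wrist_force: [-1.9, 1.5, 1.6]
[-0.88  0.51  1.73]
```

```bash
python3 -m pendant '[[0,0,0,0,0,0,24],[0,0,0,0,0,0,45],[0,0,0,0,0,0,45],[0,0,-20,0,0,0,45],[0,0,-70,0,0,0,45],[0,0,-110,0,0,0,45],[0,0,-110,0,0,0,45]]' 40 >/dev/null; python3 go.py 495.3,-27,190,86.8; python3 - <<'E'
from h import *
u=np.array([.056,.9984]);v=np.array([.9984,-.056]);c=np.array([596.2,174.5])
for n in("wrist","scene"):
    im,dep=snap(n); P=cloud(n,dep)*1000; hsv=cv2.cvtColor(im,cv2.COLOR_RGB2HSV)
    x=(P[:,:,:2]-c)@v; y=(P[:,:,:2]-c)@u; z=P[:,:,2]
    m=(hsv[:,:,0]>3)&(hsv[:,:,0]<25)&(hsv[:,:,1]>100)&(z>95)&(z<110)&(abs(x)<45)&(abs(y)<40)
    if m.sum()>4:print(n,m.sum(),cv2.minAreaRect(np.c_[x[m],y[m]].astype(np.float32)),np.median(z[m]))
    if n=="wrist": cv2.imwrite('pics/w5.png',im[:,:,::-1])
E
```

```text
t24.60 tcp [598.6 175.1 194.2] yaw 86.8 tilt [0.009 0.004] w45.2 g0.0 F [-1.  -0.7  0.4] q6 0.34
495.3,-27,190,86.8 shift [  91.8 -207.6    2.5] turn [ 0.0042  0.0087 -0.0004] dyaw0.0
wrist 2215 ((-1.6899337768554688, 0.10485363006591797), (55.5089225769043, 19.189977645874023), 0.5495426058769226) 99.6095548284408
scene 183 ((3.4608840942382812, -1.6847915649414062), (57.93951416015625, 21.218786239624023), 1.1115167140960693) 100.86960551964388
```

View pics/w5.png

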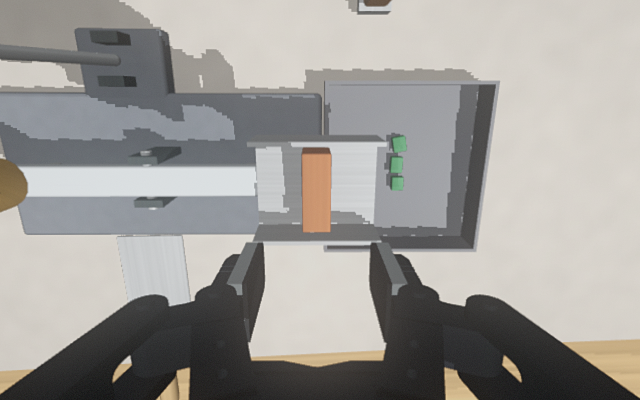

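The billet lies squarely across the plate at (316,190), clear of both lips at (320,140) and (320,240), and the chips are in the tray. Now the lever.

```bash
python3 -m pendant '[[30,-60,0,0,0,0,45],[60,-120,0,0.004,0.009,0,45],[85,-170,0,0.004,0.009,0,45],[92,-208,0,0.004,0.009,0,45],[92,-208,0,0.004,0.009,0,45],[92,-208,0,0.004,0.009,0,45]]' 20 >/dev/null; python3 go.py 495.3,-27,92,86.8; python3 - <<'E'
from h import *
im,dep=snap('wrist'); P=cloud('wrist',dep)*1000
x,y,z=P[:,:,0],P[:,:,1],P[:,:,2]
m=(abs(x-496)<25)&(abs(y+27)<25)&(z>85)&(z<120)
print(m.sum(),np.median(P[m],0) if m.sum() else 0,P[m].min(0),P[m].max(0))
E
```

```text
t25.45 tcp [493.  -27.7 188.5] yaw 86.8 tilt [-0.008 -0.001] w44.8 g0.0 F [0.6 0.1 0.4] q6 0.00
495.3,-27,92,86.8 shift [-3.1  0.9 96.5] turn [-0.0016 -0.0083 -0.0008] dyaw0.0
809 [492.46864652 -22.55944303 109.84041494] [484.72898352 -33.51217663  85.03574526] [502.99283535  -7.35944645 114.60169244]
```

```bash
python3 -m pendant '[[-1.5,1,50,-0.002,-0.008,0,45],[-1.5,1,85,-0.002,-0.008,0,45],[-1.5,1,96,-0.002,-0.008,0,45],[-1.5,1,96,-0.002,-0.008,0,30],[-1.5,1,96,-0.002,-0.008,0,30]]' 20; python3 go.py 500.7,65,92,86.8
```

```text
t: 26.12
tcp_pos: [0.4954, -0.0268, 0.095]
ee_rot: [0.002, 0.028, 1.0, -0.0]
wrist_force: [0.5, -0.3, -1.0]
grip_width: 0.0298
grasp_force: 0.0
t26.12 tcp [495.4 -26.8  95. ] yaw 86.8 tilt [ 0.003 -0.   ] w29.8 g0.0 F [ 0.5 -0.3 -1. ] q6 0.00
500.7,65,92,86.8 shift [-0.2 92.   3. ] turn [0.0001 0.0035 0.0002] dyaw-0.0
```

```bash
python3 -m pendant '[[0,10,3,0,0,0,30],[0,20,2,0,0,0,30],[0,30,0,0,0,0,30],[0,40,-2,0,0,0,30],[0,50,-2,0,0,0,30],[0,60,-2,0,0,0,30],[0,70,0,0,0,0,30],[0,80,2,0,0,0,30],[0,90,3,0,0,0,30],[0,94,3,0,0,0,30]]' 20; python3 -m pendant '[[0,4,0,0,0,0,30],[0,4,0,0,0,0,30],[0,4,0,0,0,0,30]]'; cat > lev.py <<'E'
from h import *
u=np.array([.056,.9984]);v=np.array([.9984,-.056]);c=np.array([589.5,44.6])
im,dep=snap('scene'); P=cloud('scene',dep)*1000; hsv=cv2.cvtColor(im,cv2.COLOR_RGB2HSV)
x=(P[:,:,:2]-c)@v; y=(P[:,:,:2]-c)@u; z=P[:,:,2]
m=(abs(x+90)<16)&(abs(y+30)<70)&(z>85)&(z<125)&(hsv[:,:,2]<60)
print("knob-ish",m.sum(),np.percentile(y[m],[5,50,95]).round(1) if m.sum() else 0)
m=(hsv[:,:,0]>3)&(hsv[:,:,0]<25)&(hsv[:,:,1]>100)&(z>80)&(abs(x-6.7)<45)&(abs(y-130)<45); print("billet",m.sum(),np.median(P[m],0).round(1),np.percentile(z[m],80).round(1))
m=(hsv[:,:,0]>10)&(hsv[:,:,0]<30)&(hsv[:,:,1]>120)&(z>70)&(abs(x)<25)&(abs(y+108)<25); print("cw",m.sum(),np.percentile(z[m],[50,90]).round(1))
m=(abs(x)<45)&(abs(y-130)<42)&(z>90)&((abs(x)>30))&(hsv[:,:,1]<60); print("lip top z",np.percentile(z[m],98).round(1))
E
python3 lev.py
```

```text
t: 27.38
tcp_pos: [0.499, 0.0673, 0.0899]
ee_rot: [-0.0, 0.028, 1.0, -0.0]
wrist_force: [0.7, -4.0, -0.1]
grip_width: 0.0298
grasp_force: 1.6
t: 27.75
tcp_pos: [0.4997, 0.0711, 0.0906]
ee_rot: [0.001, 0.028, 1.0, 0.001]
wrist_force: [-0.2, -0.9, -0.6]
grip_width: 0.03
grasp_force: 0.5
knob-ish 136 [-7.8 13.3 37.3]
billet 190 [597.8 174.6  88.4] 89.8
cw 281 [105.5 108.2]
lip top z 99.2
```

```bash
python3 -m pendant '[[0,2,0,0,0,0,30],[0,3,0,0,0,0,30],[0,3,0,0,0,0,30]]'|grep -E 'tcp|force'; python3 -m pendant '[[0,2,0,0,0,0,30],[0,3,0,0,0,0,30],[0,3,0,0,0,0,30]]'|grep -E 'tcp|force'
```

```text
tcp_pos: [0.4999, 0.0732, 0.0905]
wrist_force: [-0.3, -4.6, 0.1]
grasp_force: 2.2
tcp_pos: [0.4999, 0.0741, 0.0904]
wrist_force: [-0.6, -12.9, 1.3]
grasp_force: 5.6
```

The lever is against its stop. I'll let the beam settle, then swing the lever back.

```bash
python3 -m pendant '[[0,-5,0,0,0,0,30],[0,-5,0,0,0,0,30],[0,-5,0,0,0,0,30],[0,-5,0,0,0,0,30],[0,-5,0,0,0,0,30],[0,-5,0,0,0,0,30],[0,-5,0,0,0,0,30],[0,-5,0,0,0,0,30],[0,-5,0,0,0,0,30],[0,-5,0,0,0,0,30]]'|grep -E 'tcp|force';python3 -m pendant '[[0,0,0,0,0,0,30],[0,0,0,0,0,0,30],[0,0,0,0,0,0,30],[0,0,0,0,0,0,30]]'>/dev/null; python3 lev.py; python3 go.py 495.3,-28,92,86.8
```

```text
tcp_pos: [0.4998, 0.0718, 0.0905]
wrist_force: [0.2, -0.3, 0.2]
grasp_force: 0.0
knob-ish 141 [-6.8 14.9 37.5]
billet 188 [598.  173.8  88.4] 89.8
cw 281 [105.9 108.3]
lip top z 98.4
t30.35 tcp [499.8  71.8  90.5] yaw 86.8 tilt [ 0.001 -0.   ] w30.2 g0.0 F [ 0.5 -0.8 -1.1] q6 0.20
495.3,-28,92,86.8 shift [ -1.1 -99.9  -1.5] turn [ 0.      0.0013 -0.0003] dyaw0.0
```

```bash
python3 -m pendant '[[0,-10,0,0,0,0,30],[0,-20,-2,0,0,0,30],[0,-30,-3,0,0,0,30],[0,-40,-5,0,0,0,30],[0,-50,-5,0,0,0,30],[0,-60,-5,0,0,0,30],[0,-70,-3,0,0,0,30],[0,-80,-2,0,0,0,30],[0,-90,0,0,0,0,30],[0,-97,0,0,0,0,30]]' 20;  python3 -m pendant '[[0,-3,0,0,0,0,30],[0,-6,0,0,0,0,30],[0,-6,0,0,0,0,30]]'|grep -E 'tcp|force'; python3 -m pendant '[[0,-2,0,0,0,0,30],[0,-3,0,0,0,0,30],[0,-3,0,0,0,0,30]]'|grep -E 'tcp|force'
```

```text
t: 31.6
tcp_pos: [0.4936, -0.0254, 0.0896]
ee_rot: [-0.0, 0.028, 1.0, 0.0]
wrist_force: [0.4, 5.4, -0.5]
grip_width: 0.0301
grasp_force: 2.0
tcp_pos: [0.4937, -0.0314, 0.0904]
wrist_force: [-0.7, 2.5, -0.5]
grasp_force: 1.2
tcp_pos: [0.4937, -0.0325, 0.0904]
wrist_force: [-0.9, 10.4, -0.2]
grasp_force: 3.9
```

```bash
python3 -m pendant '[[0,-2,0,0,0,0,30],[0,-2,0,0,0,0,30]]'|grep -E 'tcp|force'; python3 -m pendant '[[0,5,0,0,0,0,30],[0,5,0,0,0,0,42],[0,5,0,0,0,0,42],[0,5,-40,0,0,0,42],[0,5,-100,0,0,0,42],[-40,5,-150,0,0,0,42],[60,5,-150,0,0,0,42],[60,5,-150,0,0,0,42]]'|grep -E 'tcp|force'; python3 lev.py; python3 - <<'E'
from h import *
im,dep=snap('scene'); cv2.imwrite('pics/s3.png',cv2.resize(im[110:250,300:500],None,fx=3,fy=3)[:,:,::-1])
E
```

```text
tcp_pos: [0.4937, -0.0331, 0.0905]
wrist_force: [0.4, 15.6, -0.7]
grasp_force: 8.0
tcp_pos: [0.434, -0.0283, 0.2404]
wrist_force: [0.1, -0.3, 0.9]
grasp_force: 0.0
knob-ish 52 [-86.3 -78.5 -70. ]
billet 233 [597.7 170.1 101. ] 102.2
cw 277 [95.6 97.5]
lip top z 107.7
```

View pics/s3.png

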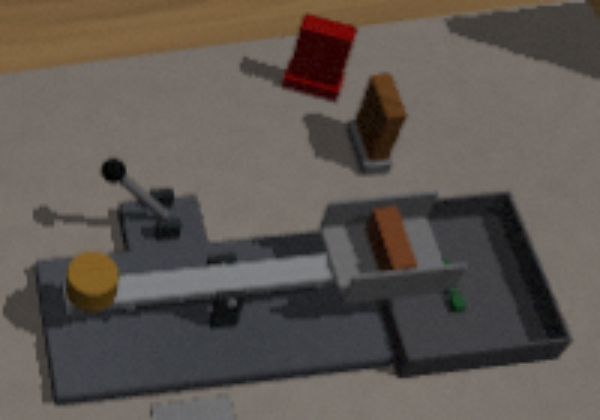

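The lever is back at arrested (knob at (113,170), local y −78.5), the beam is level and the scraper stands upright. The billet is on the plate at (390,240). I'll check its squareness from the top, then hand in.

```bash
python3 - <<'E'
from h import *
u=np.array([.056,.9984]);v=np.array([.9984,-.056]);c=np.array([596.2,174.5])
for n in("top","scene"):
    im,dep=snap(n); P=cloud(n,dep)*1000; hsv=cv2.cvtColor(im,cv2.COLOR_RGB2HSV)
    x=(P[:,:,:2]-c)@v; y=(P[:,:,:2]-c)@u; z=P[:,:,2]
    m=(hsv[:,:,0]>3)&(hsv[:,:,0]<25)&(hsv[:,:,1]>100)&(z>97)&(z<107)&(abs(x)<45)&(abs(y)<40)
    print(n,m.sum(),cv2.minAreaRect(np.c_[x[m],y[m]].astype(np.float32)),np.median(z[m]))
E
```

```text
top 206 ((0.2643585205078125, -0.8083267211914062), (54.126773834228516, 18.877214431762695), 0.021047933027148247) 101.6002654420414
scene 180 ((1.4178485870361328, -1.2164897918701172), (55.29780960083008, 21.653770446777344), 0.8632829189300537) 101.51757600627361
```

```bash
python3 -c "
from cell import robot
print(robot.hand_in())"
```

```text
the job is handed in; nothing more can be done
None
```

The job is handed in at about 34 s of the 72 s allowed: all three chips are in the tray, the scraper stands upright on the bench, and the billet lies squarely across the plate with the beam released, settled and arrested level again; the judge's verdict was not shown.

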